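# Set a sieve-shaker shaft to the top of its throw on bench centres

## Task

Slide the dial gauge up to the shaker shaft by its steel post until the shaft's eccentric disc has pushed the gauge's sprung plunger about 10 mm in. Then turn the shaft with its crank while watching the plunger swing, and leave the shaft, at rest and released, where the plunger is pushed in the farthest (the disc's high point facing the plunger). Do not touch the plunger, never let it bottom out, hold the wooden crank handle lightly without wrenching it, and leave the things standing round about alone.

Things in the scene. Friction and masses are not known exactly. Their poses are not given: they have to be found in the camera images.
- stand: Fixed green bench-centres stand. Origin on the table, below the middle of the shaft; y along the shaft, z up, x from the shaft towards the gauge. The shaft's axis is at x = 0, z = 85 mm. Base plate 14 mm thick, x -85 to +175, y -145 to +145 mm; two pedestals 50 x 22 mm (x, y) at y = -130 and +130 mm, tops 107 mm above the table.
- crank (a joint): Turn of the steel shaft (18 mm dia, held between the centres) and its crank about the stand's +y axis, rad: 0 with the crank arm straight up, positive with it leaning to the stand's +x (towards the gauge); stops at -1.5 and +1.9; starts between 1.3 and 1.6. Stays where it is left; stiff: about 0.22 N m, some 5 N at the handle.
- disc_axis (a point): Fixed point on the shaft's axis at stand y = 35 mm, z = 85 mm. Around it an eccentric steel disc (52 mm dia, 16 mm thick, its centre 8 mm off the axis) is clamped on the shaft at an unknown angle; its high point faces the plunger at some crank value between -1.2 and +0.9. The plunger is then 16 mm farther in than at the low point, and varies as the cosine of the turn.
- handle: The crank's wooden handle sleeve, origin at its middle: 14 mm dia, 58 mm long, along the stand's y, 50 mm from the shaft's axis, at stand y = -67 mm; it spins freely on its pin. The crank arm (10 mm thick, 18 mm wide, reaching 8 mm past the handle's axis) is on its +y side, its near face 33 mm from the origin. Hold it with 40 N a pad or less.
- gauge (a joint): Slide of the gauge carriage along its rail towards the shaft (stand's -x), m: 0 at the far end, up to 0.055; starts between 0 and 0.012. It stays where it is left; moving it takes about 10 N, plus up to 7 N from the plunger's spring.
- post_grip (a point): On the axis of the upright steel post by which the gauge is slid (16 mm dia, top 13 mm above this point, 85 mm tall in all), at stand y = 99 mm, z = 110 mm, and stand x = 125 mm minus the gauge value. The round dial head (54 mm dia, top 99 mm above the table) is beside it with its centre 64 mm to -y.
- plunger (a joint): How far the sprung plunger is pushed into the gauge, m: 0 when free, 0.032 when it bottoms out. Spring about 1 N at first, 170 N/m. Moves along the stand's x at z = 85 mm, y = 35 mm. The black needle on the dial turns 75 rad per metre of it, counter-clockwise from above.
- plunger_foot (a point): Centre of the flat front face of the plunger's round foot (22 mm dia), the face that meets the eccentric disc. Stand x = 50 mm minus gauge plus plunger; while it bears on the disc, 26 mm plus 8 mm x cosine of the turn away from the high point.
- cup: Loose red plastic cup, 86 mm dia, 110 mm tall, origin under its base; leave alone.
- jar: Loose amber glass jar, 64 mm dia, 90 mm tall, origin under its base; leave alone.
- glaze_brush: Loose brush lying on the bench, along its x; leave alone.

How it is judged:
On the way:
1. the gauge has been slid up until its plunger is pushed in 6 to 14 mm by the disc (value of joint plunger between 0.006 and 0.014 m and velocity of joint gauge below 0.003 m/s), for 0.3 s.
At the end, for the whole second after the job is handed in: The plunger, bearing on the disc (at least 8 mm in), is within 0.3 mm of the farthest in that the disc can push it (its foot at least 33.7 mm from the shaft's axis, of 34, which is about 13 degrees of turn either way), the crank is released and everything is at rest (x of plunger_foot in the frame of stand above 0.0337 m and value of joint plunger above 0.008 m and velocity of joint crank between -0.02 and 0.02 rad/s and linear speed of each of cup, jar, glaze_brush below 0.02 m/s); the robot touches nothing.
It fails at once if the plunger bottoms out (over 30.5 mm in) (value of joint plunger above 0.0305 m).
It fails at once if the crank handle is wrenched: the fingers press on it with over 120 N in all (contact force between the fingers and handle above 120 N).
It fails at once if the robot touches the plunger (contact force between any of the arm, the fingers and plunger above 1 N).
It fails at once if a thing standing round about is moved more than 10 mm (distance of any of cup, jar, glaze_brush from where it was at the start of the episode above 0.01 m).
It also fails if it takes over 61 s, if anything falls off the work surface, if the arm or the gripper's body presses on something with over 40 N, if the wrist force passes 120 N, or if a joint passes its speed limit or range.

## Robot

A 7-joint arm with a two-finger parallel gripper is mounted at the origin on the work surface. World frame = base frame: x ahead of the robot, y to its left, z up, the work surface at z = 0. Lengths are in m, angles in rad, forces in N, time in s.
With the tool pointing down it reaches from about 0.4 to 0.875 m from the base axis. Payload 4.4 kg.
Tool frame: the origin (TCP) lies at the very end of the fingers, on their centre line; the grasp point (between the pads) lies 19 mm behind it (manip.grip_point_offset is the distance from the TCP to the grasp point, in m); z points along the fingers, y is the line along which they close (so a half turn about z gives the same grasp; the last joint's range is limited). The gripper opens to 85 mm and grips with 20 to 120 N. Pads are 22 mm wide; open, the fingers measure 114 mm over their backs; the gripper's body (76 mm by 85 mm) begins 54 mm behind the grasp point. The pads swing forward as they close: fully open they stand 13 mm farther back than shut.
Start: joints at [1.118, 0.628, 0.038, 1.517, -0.027, 0.996, -0.02], TCP at [0.245, -0.602, 0.231] pointing down, gripper open.
Joint ranges: [-3.06, 3.06], [-0.37, 2.12], [-1.25, 1.32], [0.18, 2.47], [-1.1, 4.24], [0.23, 1.98], [-2.94, 2.94]. Speed limits (rad/s): [2.57, 2.57, 3.14, 3.14, 3.14, 3.14, 3.14].

## Interface

Orientations are given as [roll, pitch, yaw] about the fixed x, y, z axes, in that order (R = Rz(yaw) Ry(pitch) Rx(roll)).
In Python, from workcell import manip, get_image, camera_model gives the robot as it stands.
- The arm moves only by the tool step_arm, never from a script. Its argument "increments" is a list of rows, each an object of numbers: "dx", "dy", "dz": the shift along the world's x, y, z in m; "spin": the turn about the world's z in rad. In form: [{"dx": .., "dy": .., "dz": .., "spin": ..}, ...]. A call has 1 to 8 rows; each row is the pose to reach, as a shift and turn from the pose commanded when the call began; what a row does not reach only later rows make up. A row lasts 1/12 s, in which the tool goes at most 41.7 mm and 7.16 degrees, less where a joint would pass 70% of its speed; a pose out of reach is approached as far as the arm can. A call with a gripper value outside its range is refused whole. "gripper" is the finger opening in m, from 0 to 0.0854, set as the call begins (left out, the last holds). The fingers move at their own pace and stop on an object; the grip force is fixed at half the most. Time passes only in rows, so rows that repeat a pose let the fingers close. It gives the time, the measured TCP pose, the force, the opening and the grip force at its end, in the units of the state.
- manip.read_state(): the state, without advancing time (a new reading comes with each control period).
- get_image(name): name is "scene" or "side" or "wrist"; returns the picture (400x640x3 uint8, red, green, blue); there is no depth.
- camera_model(name): a dict with "fx", "fy", "cx", "cy" (pixels), "origin" and "attitude" of the camera in the world; the wrist camera has in their place "T_tool_cam" (4x4, takes a point from camera to tool coordinates, whose origin is the TCP and whose axes are the flange's). Camera axes: x right, y down, z forward; pixel columns grow to the right and rows downward; lengths in m; the calibration is good to about 2 mm. A picture is of the moment at which its call begins: read the wrist's pose just before it. camera_model takes no time and is no camera call.
- manip.sign_off(): hands the job in; it is judged then, once.
The state is a dict: "t": time; "qpos": joint angles; "joint_vel": joint speeds; "effort": joint torques, N m; "position": TCP position; "ee_rot": TCP orientation; "contact_force": force on the tool from outside, world axes, zero at the start; "torque": the same for the moment, N m; "gripper_width": opening from 0.0 (shut) to 1.0 (fully open); "finger_force": force on a finger pad.
Only numpy, scipy, OpenCV 4.12 (cv2) and the standard library are available. Lean on these libraries where they do the work, as an engineer would, in place of code of your own. Each camera call takes 0.05 s, during which the arm holds its last target. There are 200 camera calls.

## Working session

There is one attempt and no reset: what is moved stays moved. The work goes in short steps, Python scripts to look and compute and a tool call to move; the robot and the scene stay as the last step left them, time stands still between calls to the robot, and variables do not carry over. Pictures are saved under pics/ and viewed, at most 10 in all, crops included, and the job is handed in when it is done.

Besides the shell and the picture viewer there is one more tool, called after "Emit:" by a JSON object that holds its "method" and its "body". step_arm: Moves the arm, as the interface text tells. Its arguments: {"type":"object","properties":{"increments":{"type":"array"},"gripper":{"type":"number"}},"required":["increments"]}

```bash
mkdir -p pics; ls; python3 - <<'E'
from workcell import manip, get_image, camera_model
import cv2,numpy as np
print(manip.read_state())
for n in("scene","side","wrist"):
    cv2.imwrite(f"pics/{n}0.png",get_image(n)[:,:,::-1]); print(n,camera_model(n))
E
```

```text
pics
{'t': 0.0, 'qpos': array([ 1.11819704,  0.62937175,  0.03837389,  1.51837361, -0.02701376,
        0.99631438, -0.01999905]), 'joint_vel': array([-3.19822806e-04,  1.75975329e-06, -1.03937746e-04, -8.30102159e-04,
        4.59992629e-04, -4.77233399e-05,  2.31919167e-04]), 'effort': array([-4.14615070e-04, -5.63397110e+01,  1.22598186e+00, -1.93444240e+01,
        1.09501611e-02,  1.03724716e-02, -2.30738300e-05]), 'position': array([ 0.24502345, -0.60136075,  0.23036946]), 'ee_rot': array([-3.13964094e+00, -2.41602076e-05,  3.86847657e-01]), 'contact_force': array([-0.15993307, -0.45382027,  0.26619165]), 'torque': array([-0.01146251,  0.00303942,  0.04724798]), 'finger_force': 0.0, 'gripper_width': 0.9983030096110319}
scene {'fx': 419.5891356835434, 'fy': 419.5891356835434, 'cx': 324.501033391858, 'cy': 204.9020958065549, 'origin': array([ 1.07951135, -0.11251774,  0.81007362]), 'attitude': array([-2.52520639,  0.01194573,  1.27316952])}
side {'fx': 400.9686722902281, 'fy': 400.9686722902281, 'cx': 314.42818525937616, 'cy': 203.9061946568226, 'origin': array([0.58321044, 0.58289109, 0.71749408]), 'attitude': array([-2.42514918,  0.02039076, -3.11876925])}
wrist {'fx': 284.39990844335455, 'fy': 284.39990844335455, 'cx': 318.25210163617277, 'cy': 197.55894554113368, 'T_tool_cam': array([[-6.71318827e-05, -9.57577014e-01, -2.88177477e-01,
         7.24509210e-02],
       [ 9.99999271e-01,  2.83035600e-04, -1.17344430e-03,
        -7.37291707e-04],
       [ 1.20522778e-03, -2.88177346e-01,  9.57576297e-01,
        -1.42446151e-01],
       [ 0.00000000e+00,  0.00000000e+00,  0.00000000e+00,
         1.00000000e+00]])}
```

View pics/scene0.png

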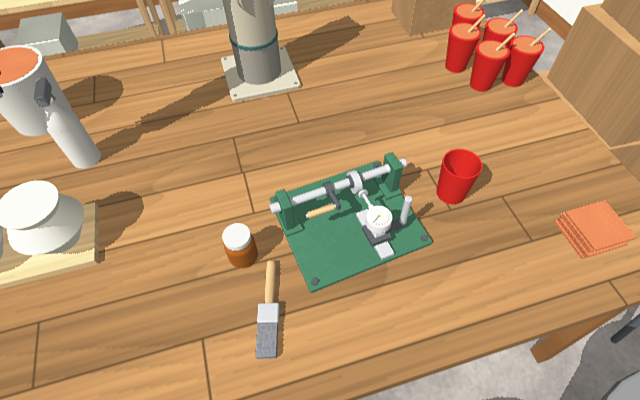

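View pics/side0.png

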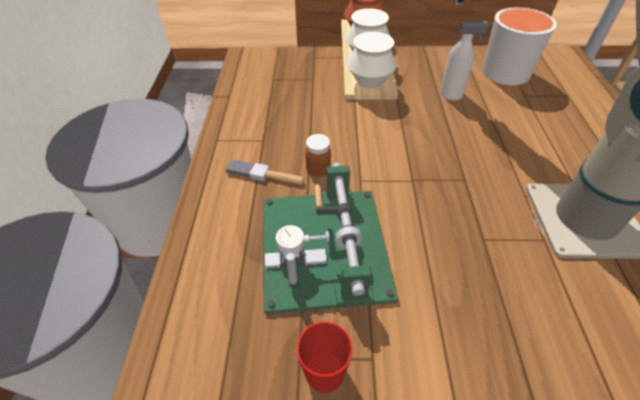

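Scene: the plate's corners are at about (313,290), (432,238) and (270,190), the post is at (407,205), the handle at (320,212), the jar at (240,245), the brush at (268,310) and the cup at (460,178). Side: the plate corners are at about (268,307), (393,300), (372,192) and (263,197), the post top is near (291,255), and the crank is at about (330,205).

```bash
cat > h.py <<'E'
import cv2,numpy as np
from scipy.spatial.transform import Rotation as R
from workcell import manip,get_image,camera_model
def cam(n,st=None):
    m=camera_model(n); K=np.array([[m['fx'],0,m['cx']],[0,m['fy'],m['cy']],[0,0,1]])
    if 'origin' in m: return K,R.from_euler('xyz',m['attitude']).as_matrix(),np.array(m['origin'])
    st=st or manip.read_state()
    T=np.eye(4);T[:3,:3]=R.from_euler('xyz',st['ee_rot']).as_matrix();T[:3,3]=st['position'];T=T@m['T_tool_cam']
    return K,T[:3,:3],T[:3,3]
def ray(c,uv):
    K,A,o=c; d=A@np.linalg.solve(K,[uv[0],uv[1],1]); return o,d
def plane(c,uv,z):
    o,d=ray(c,uv); return o+d*(z-o[2])/d[2]
def proj(c,P):
    K,A,o=c; q=(np.atleast_2d(P)-o)@A@K.T; return q[:,:2]/q[:,2:]
E
python3 - <<'E'
from h import *
for n in("scene","side"):
    im=cv2.imread(f"pics/{n}0.png"); h=cv2.cvtColor(im,cv2.COLOR_BGR2HSV)
    m=cv2.inRange(h,(60,80,20),(95,255,255)); m=cv2.morphologyEx(m,cv2.MORPH_CLOSE,np.ones((9,9)))
    cs=max(cv2.findContours(m,0,2)[0],key=cv2.contourArea)
    hull=cv2.convexHull(cs); a=cv2.approxPolyDP(hull,4,True)[:,0]
    c=cam(n)
    for p in a: print(n,p,plane(c,p,.014).round(4))
E
```

```text
scene [392 153] [0.4346 0.2548 0.014 ]
scene [431 242] [0.7023 0.2362 0.014 ]
scene [310 291] [ 0.7335 -0.0471  0.014 ]
scene [270 198] [ 0.4797 -0.0729  0.014 ]
side [371 197] [ 0.4789 -0.0516  0.014 ]
side [395 298] [0.451  0.2098 0.014 ]
side [266 310] [0.6973 0.2378 0.014 ]
side [265 200] [ 0.7282 -0.041   0.014 ]
side [349 192] [ 0.53   -0.0674  0.014 ]
```

View pics/wrist0.png

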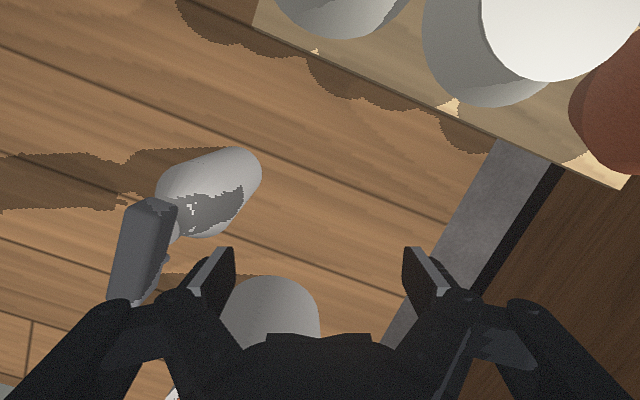

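Emit:
{"method": "step_arm", "body": {"increments": [{"dz":0.03,"dx":0.01,"dy":0.02,"spin":0.1},{"dx":0.025,"dy":0.05,"dz":0.05,"spin":0.2},{"dx":0.04,"dy":0.085,"dz":0.06,"spin":0.3},{"dx":0.055,"dy":0.12,"dz":0.07,"spin":0.4},{"dx":0.07,"dy":0.155,"dz":0.07,"spin":0.5},{"dx":0.085,"dy":0.19,"dz":0.07,"spin":0.6},{"dx":0.1,"dy":0.225,"dz":0.07,"spin":0.65},{"dx":0.115,"dy":0.26,"dz":0.07,"spin":0.7}]}}

```text
t: 0.82
position: [0.3604, -0.3402, 0.3014]
ee_rot: [3.142, 0.0, 1.089]
contact_force: [1.1, -0.3, -0.4]
gripper_width: 1.001
finger_force: 0.0
```

Emit:
{"method": "step_arm", "body": {"increments": [{"dx":0.02,"dy":0.035,"spin":0.1},{"dx":0.04,"dy":0.07,"spin":0.2},{"dx":0.06,"dy":0.105,"spin":0.3},{"dx":0.08,"dy":0.14,"spin":0.4},{"dx":0.1,"dy":0.175,"spin":0.5},{"dx":0.12,"dy":0.21,"spin":0.55},{"dx":0.14,"dy":0.245,"spin":0.59},{"dx":0.16,"dy":0.28,"spin":0.59}]}}

```text
validation failed for argument at $.in...
```

Emit:
{"method": "step_arm", "body": {"increments": [{"dx":0.02,"dy":0.035,"dz":0},{"dx":0.04,"dy":0.07,"dz":-0.01},{"dx":0.06,"dy":0.105,"dz":-0.02},{"dx":0.08,"dy":0.14,"dz":-0.03},{"dx":0.1,"dy":0.165,"dz":-0.04},{"dx":0.12,"dy":0.19,"dz":-0.05},{"dx":0.13,"dy":0.205,"dz":-0.05},{"dx":0.13,"dy":0.205,"dz":-0.05}]}}

```text
validation failed for argument at $.in...
```

```bash
python3 - <<'E'
from h import *
s=manip.read_state(); im=get_image("wrist"); cv2.imwrite("pics/w1.png",im[:,:,::-1])
print(s['t'],s['position'],s['ee_rot'],s['qpos'])
np.save('w1.npy',np.r_[s['position'],s['ee_rot']])
E
```

```text
0.8167 [ 0.36040505 -0.34015928  0.30136117] [3.14155182e+00 5.82558950e-05 1.08917400e+00] [ 0.84222747  0.33011994 -0.19161978  1.83836774  0.07446625  0.97996227
  0.13756868]
```

View pics/w1.png

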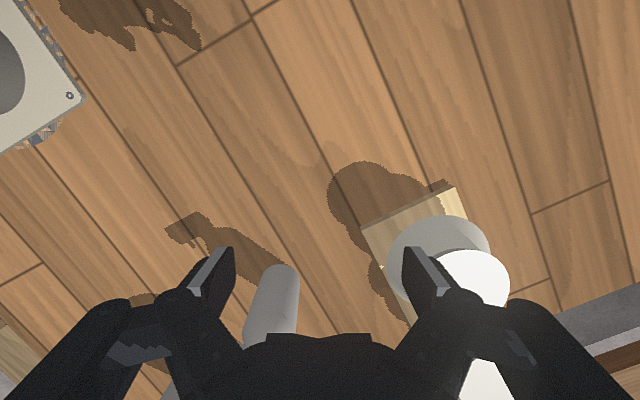

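The image shows only bare bench beside the pots, because the later moves were refused. Rows apparently need all four fields.

Emit:
{"method": "step_arm", "body": {"increments": [{"dx":0.02,"dy":0.035,"dz":0,"spin":0.1},{"dx":0.04,"dy":0.07,"dz":0,"spin":0.2},{"dx":0.06,"dy":0.105,"dz":0,"spin":0.3},{"dx":0.08,"dy":0.14,"dz":0,"spin":0.4},{"dx":0.1,"dy":0.175,"dz":0,"spin":0.5},{"dx":0.12,"dy":0.21,"dz":0,"spin":0.55},{"dx":0.14,"dy":0.245,"dz":0,"spin":0.59},{"dx":0.16,"dy":0.28,"dz":0,"spin":0.59}]}}

```text
t: 1.53
position: [0.5208, -0.0606, 0.3012]
ee_rot: [-3.141, 0.0, 1.678]
contact_force: [0.7, -0.1, -0.2]
gripper_width: 0.996
finger_force: 0.0
```

Emit:
{"method": "step_arm", "body": {"increments": [{"dx":0.02,"dy":0.03,"dz":0.0,"spin":0.0},{"dx":0.04,"dy":0.06,"dz":-0.01,"spin":0.0},{"dx":0.06,"dy":0.08,"dz":-0.02,"spin":0.0},{"dx":0.08,"dy":0.1,"dz":-0.02,"spin":0.0},{"dx":0.1,"dy":0.11,"dz":-0.02,"spin":0.0},{"dx":0.11,"dy":0.12,"dz":-0.02,"spin":0.0},{"dx":0.11,"dy":0.12,"dz":-0.02,"spin":0.0},{"dx":0.11,"dy":0.12,"dz":-0.02,"spin":0.0}]}}

```text
t: 2.2
position: [0.63, 0.0583, 0.2805]
ee_rot: [-3.14, -0.0, 1.678]
contact_force: [-0.7, -0.7, -0.4]
gripper_width: 0.999
finger_force: 0.0
```

```bash
python3 - <<'E'
from h import *
s=manip.read_state(); im=get_image("wrist"); cv2.imwrite("pics/w2.png",im[:,:,::-1])
print(s['t'],s['position'],s['ee_rot'],s['qpos'])
np.save('w2.npy',np.r_[s['position'],s['ee_rot']])
E
```

```text
2.2 [0.62995416 0.05830936 0.28052277] [-3.14007644e+00 -1.38283404e-04  1.67761066e+00] [ 0.1035358   0.58235851 -0.40418622  1.4971226   0.24308829  1.11348019
 -0.24214564]
```

View pics/w2.png

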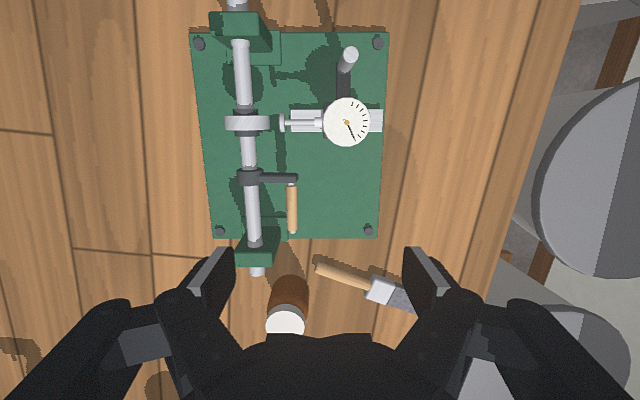

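The wrist view shows the whole fixture. Plate corners are at (191,33), (389,33), (378,238) and (211,238), the post top is at (350,54), the dial centre is at (347,122), the handle runs (292,182)–(292,233), and the disc is at (247,123). The jar and brush are below the plate.

```bash
cat >> h.py <<'E'
def st6(f):
    a=np.load(f); return dict(position=a[:3],ee_rot=a[3:])
E
python3 - <<'E'
from h import *
im=cv2.imread("pics/w2.png"); h=cv2.cvtColor(im,cv2.COLOR_BGR2HSV); c=cam("wrist",st6('w2.npy'))
m=cv2.inRange(h,(55,80,20),(95,255,255)); m=cv2.morphologyEx(m,cv2.MORPH_CLOSE,np.ones((5,5)))
# edge lines of the plate: left/right/bottom/top, subpixel
def edge_rows(rows,side):
    P=[]
    for r in rows:
        x=np.where(m[r,150:420])[0]+150; P.append((x.min()-.5 if side<0 else x.max()+.5,r))
    return np.array(P)
def edge_cols(cols,side):
    P=[]
    for q in cols:
        y=np.where(m[:260,q])[0]; P.append((q,y.min()-.5 if side<0 else y.max()+.5))
    return np.array(P)
E={'-x':edge_rows(range(60,225,5),-1),'+x':edge_rows(list(range(55,100,5))+list(range(150,225,5)),1),'-y':edge_cols(range(285,370,5),1),'+y':edge_cols(list(range(280,380,5)),-1)}
L={}
for k,p in E.items():
    W=np.array([plane(c,q,.014)[:2] for q in p]); 
    v=cv2.fitLine(W.astype(np.float32),cv2.DIST_HUBER,0,.001,.001).ravel(); v=v if (v[1] if 'x' in k else v[0])>0 else np.r_[-v[:2],v[2:]]
    L[k]=v; print(k,v, 'yaw',np.arctan2(-v[0],v[1]) if 'x' in k else np.arctan2(v[1],v[0]))
yaw=np.mean([np.arctan2(-L[k][0],L[k][1]) if 'x' in k else np.arctan2(L[k][1],L[k][0]) for k in L])
ex=np.array([np.cos(yaw),np.sin(yaw)]);ey=np.array([-ex[1],ex[0]])
a,b=L['-x'][2:]@ex,L['+x'][2:]@ex; d,e=L['-y'][2:]@ey,L['+y'][2:]@ey
print('size',b-a,e-d); o=ex*((a+b)/2-.045)+ey*(d+e)/2
print('yaw',yaw,'o',o)
def S(p): return np.array([(p[:2]-o)@ex,(p[:2]-o)@ey,p[2]])
print('post top',S(plane(c,(350.5,53),.123)),'handle',S(plane(c,(292,208),.09)),S(plane(c,(297,178),.09)),'disc',S(plane(c,(247,123),.085)),'dial',S(plane(c,(347,122),.099)),'foot',S(plane(c,(280.5,123),.085)))
np.save('stand.npy',np.r_[o,yaw])
for k in("scene","side"):
    cc=cam(k); print(k,[proj(cc,np.r_[o+ex*x+ey*y,z]).round(0).tolist() for x,y,z in((.175,.145,.014),(.175,-.145,.014),(-.085,-.145,.014),(.12,.099,.123))])
E
```

```text
-x [-0.11012343  0.99391794  0.45975158  0.07346982] yaw 0.11034723
+x [-0.10971843  0.9939627   0.715768    0.08737905] yaw 0.10993977
-y [ 0.99420726  0.10748008  0.6594909  -0.05314159] yaw 0.10768809
+y [0.99435985 0.10605884 0.6330367  0.23245485] yaw 0.10625868
size 0.2560163 0.28678143
yaw 0.108558446 o [0.54271704 0.07837139]
post top [0.1141258  0.09872315 0.123     ] handle [ 0.05049777 -0.0687222   0.09      ] [ 0.05756016 -0.03080686  0.09      ] disc [0.00112096 0.0328765  0.085     ] dial [0.11480979 0.03422794 0.099     ] foot [0.03968314 0.03280949 0.085     ]
scene [[[433.0, 241.0]], [[310.0, 290.0]], [[269.0, 196.0]], [[410.0, 200.0]]]
side [[[264.0, 312.0]], [[264.0, 198.0]], [[372.0, 190.0]], [[288.0, 257.0]]]
```

Emit:
{"method": "step_arm", "body": {"increments": [{"dx":0.004,"dy":0.035,"dz":0,"spin":0},{"dx":0.008,"dy":0.07,"dz":0,"spin":0},{"dx":0.012,"dy":0.1,"dz":-0.01,"spin":0},{"dx":0.0155,"dy":0.125,"dz":-0.03,"spin":0},{"dx":0.0155,"dy":0.131,"dz":-0.055,"spin":0},{"dx":0.0155,"dy":0.131,"dz":-0.08,"spin":0},{"dx":0.0155,"dy":0.131,"dz":-0.1,"spin":0},{"dx":0.0155,"dy":0.131,"dz":-0.1,"spin":0}], "gripper": 0.06}}

```text
t: 2.92
position: [0.6425, 0.1861, 0.1769]
ee_rot: [-3.133, 0.003, 1.676]
contact_force: [-1.4, -0.9, 0.2]
gripper_width: 0.704
finger_force: 0.0
```

```bash
python3 - <<'E'
from h import *
s=manip.read_state(); im=get_image("wrist"); cv2.imwrite("pics/w3.png",im[:,:,::-1])
print(s['t'],s['position'],s['ee_rot'],s['gripper_width'],s['contact_force'])
np.save('w3.npy',np.r_[s['position'],s['ee_rot']])
E
```

```text
2.9167 [0.64246704 0.18606776 0.17691887] [-3.13293693  0.00335663  1.67603654] 0.7042472173108393 [-1.44558786 -0.90593243  0.15674819]
```

View pics/w3.png

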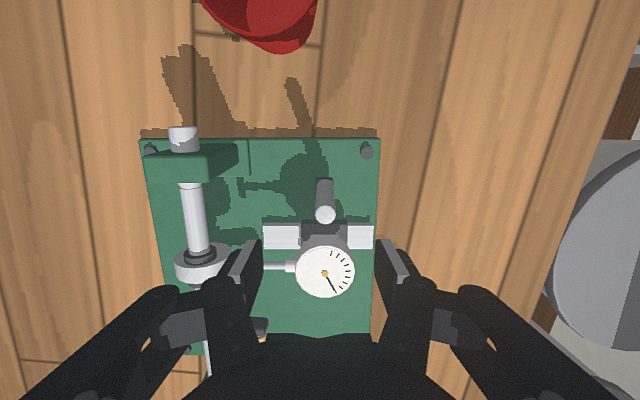

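The post top is at (325,214), between the fingers and slightly ahead. The dial centre is at (325,272) with the needle tip at (336,292), and the cup is well clear at (262,25).

```bash
python3 - <<'E'
from h import *
c=cam("wrist",st6('w3.npy')); o=np.load('stand.npy')
p=plane(c,(325,214),.123);print('post',p,'dial',plane(c,(325,272),.099))
x=np.array([np.cos(o[2]),np.sin(o[2])]);y=np.array([-x[1],x[0]])
print((p[:2]-o[:2])@x,(p[:2]-o[:2])@y)
s=manip.read_state();print(s['position'],s['t'], 'TCP pix',proj(c,s['position']))
E
```

```text
post [0.64552271 0.18864121 0.123     ] dial [0.65288843 0.12607254 0.099     ]
0.11414770529192331 0.09848218272585417
[0.6439368  0.18670481 0.17941859] 2.9667 TCP pix [[323.11139547 252.76407227]]
```

Emit:
{"method": "step_arm", "body": {"increments": [{"dx":0,"dy":0,"dz":-0.02,"spin":0},{"dx":0,"dy":0,"dz":-0.045,"spin":0},{"dx":0,"dy":0,"dz":-0.07,"spin":0},{"dx":0,"dy":0,"dz":-0.082,"spin":0},{"dx":0,"dy":0,"dz":-0.088,"spin":0},{"dx":0,"dy":0,"dz":-0.088,"spin":0},{"dx":0,"dy":0,"dz":-0.088,"spin":0}]}}

```text
t: 3.55
position: [0.6467, 0.1892, 0.0949]
ee_rot: [3.139, -0.001, 1.676]
contact_force: [-1.0, -0.4, -0.1]
gripper_width: 0.704
finger_force: 0.0
```

Emit:
{"method": "step_arm", "body": {"increments": [{"dx":0,"dy":0,"dz":0,"spin":0},{"dx":0,"dy":0,"dz":0,"spin":0},{"dx":0,"dy":0,"dz":0,"spin":0},{"dx":0,"dy":0,"dz":0,"spin":0},{"dx":0,"dy":0,"dz":0,"spin":0},{"dx":0,"dy":0,"dz":0,"spin":0},{"dx":0,"dy":0,"dz":0,"spin":0},{"dx":0,"dy":0,"dz":0,"spin":0}], "gripper": 0.014}}

```text
t: 4.22
position: [0.6465, 0.1893, 0.0943]
ee_rot: [3.14, -0.0, 1.677]
contact_force: [0.5, 0.1, 6.4]
gripper_width: 0.175
finger_force: 36.8
```

```bash
python3 - <<'E'
from h import *
s=manip.read_state(); im=get_image("wrist"); cv2.imwrite("pics/w4.png",im[:,:,::-1])
print(s['t'],s['position'],s['ee_rot'],s['gripper_width'],s['contact_force'],s['finger_force'])
np.save('w4.npy',np.r_[s['position'],s['ee_rot']])
E
```

```text
4.2167 [0.64653645 0.18927851 0.09432792] [ 3.13965147e+00 -3.48894229e-04  1.67668269e+00] 0.17520378106214812 [0.51369845 0.06550508 6.35938604] 36.78132176399231
```

View pics/w4.png

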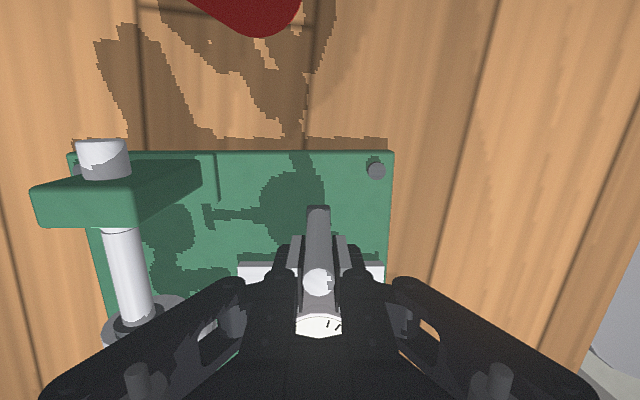

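The fingers hold the post at (318,282), opening 15 mm. From the first wrist view the disc face sits about 27.5 mm from the axis, so a slide of about 22 mm should push the plunger in about 10 mm.

Emit:
{"method": "step_arm", "body": {"increments": [{"dx":-0.003,"dy":-0.0003,"dz":0,"spin":0},{"dx":-0.006,"dy":-0.0006,"dz":0,"spin":0},{"dx":-0.009,"dy":-0.001,"dz":0,"spin":0},{"dx":-0.012,"dy":-0.0013,"dz":0,"spin":0},{"dx":-0.015,"dy":-0.0016,"dz":0,"spin":0},{"dx":-0.018,"dy":-0.002,"dz":0,"spin":0},{"dx":-0.021,"dy":-0.0023,"dz":0,"spin":0},{"dx":-0.022,"dy":-0.0024,"dz":0,"spin":0}]}}

```text
t: 4.93
position: [0.6289, 0.1873, 0.0944]
ee_rot: [3.131, -0.002, 1.676]
contact_force: [11.4, 2.4, -3.4]
gripper_width: 0.169
finger_force: 36.6
```

Emit:
{"method": "step_arm", "body": {"increments": [{"dx":0,"dy":0,"dz":0,"spin":0},{"dx":0,"dy":0,"dz":0,"spin":0},{"dx":0,"dy":0,"dz":0,"spin":0},{"dx":0,"dy":0,"dz":0,"spin":0},{"dx":0,"dy":0,"dz":0,"spin":0},{"dx":0,"dy":0,"dz":0,"spin":0}]}}

```text
t: 5.43
position: [0.6288, 0.1873, 0.0944]
ee_rot: [3.131, -0.002, 1.676]
contact_force: [11.0, 1.4, -2.1]
gripper_width: 0.173
finger_force: 36.7
```

Emit:
{"method": "step_arm", "body": {"increments": [{"dx":0,"dy":0,"dz":0,"spin":0},{"dx":0,"dy":0,"dz":0,"spin":0},{"dx":0,"dy":0,"dz":0,"spin":0},{"dx":0,"dy":0,"dz":0,"spin":0}], "gripper": 0.05}}

```text
t: 5.77
position: [0.6228, 0.1866, 0.0929]
ee_rot: [-3.14, 0.0, 1.677]
contact_force: [0.3, 0.5, -0.4]
gripper_width: 0.585
finger_force: 0.0
```

Emit:
{"method": "step_arm", "body": {"increments": [{"dx":0,"dy":0,"dz":0.03,"spin":0},{"dx":0,"dy":0,"dz":0.065,"spin":0},{"dx":0,"dy":-0.03,"dz":0.1,"spin":0},{"dx":0,"dy":-0.065,"dz":0.11,"spin":0},{"dx":0,"dy":-0.1,"dz":0.11,"spin":0},{"dx":0,"dy":-0.12,"dz":0.11,"spin":0},{"dx":0,"dy":-0.12,"dz":0.11,"spin":0},{"dx":0,"dy":-0.12,"dz":0.11,"spin":0}]}}

```text
t: 6.43
position: [0.6234, 0.0648, 0.2032]
ee_rot: [-3.141, 0.0, 1.674]
contact_force: [0.3, 1.1, -0.0]
gripper_width: 0.586
finger_force: 0.0
```

```bash
python3 - <<'E'
from h import *
s=manip.read_state(); im=get_image("wrist"); cv2.imwrite("pics/w5.png",im[:,:,::-1])
print(s['t'],s['position'],s['ee_rot'],s['gripper_width'],s['contact_force'],s['finger_force'])
np.save('w5.npy',np.r_[s['position'],s['ee_rot']])
E
```

```text
6.4333 [0.62338014 0.06478712 0.20321275] [-3.14083413e+00  4.41705985e-04  1.67362937e+00] 0.5862877981325355 [ 0.25916137  1.13192922 -0.01341366] 0.0
```

View pics/w5.png

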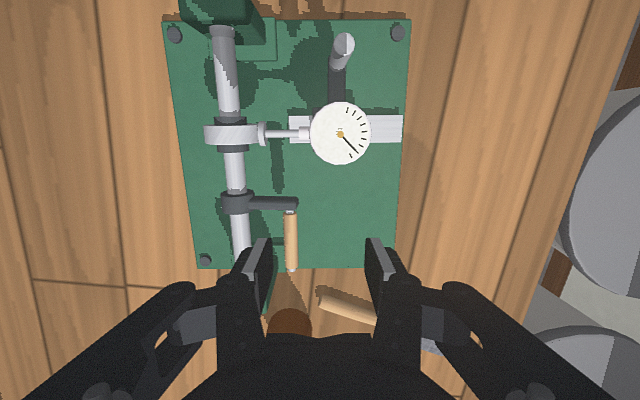

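The foot at (262,134) now touches the disc, whose edge is at (258,134). The needle has moved from about 63° to about 45° below horizontal (tip at (358,153), centre (340,133)). I'll measure it properly.

```bash
cat >> h.py <<'E'
def needle(im,c,near):
    """needle angle (world, ccw from above) on the dial plane; near = approx dial centre world xy. Plane warped to 0.25 mm/px by homography."""
    n=np.array(near[:2]); q=np.array([[-.03,-.03],[.03,-.03],[.03,.03],[-.03,.03]])
    src=proj(c,np.c_[n+q,np.full(4,.099)]).astype(np.float32)
    dst=((q*[1,-1]+.03)*4000).astype(np.float32)
    w=cv2.warpPerspective(im,cv2.getPerspectiveTransform(src,dst),(240,240),flags=cv2.INTER_CUBIC)
    h=cv2.cvtColor(w,cv2.COLOR_BGR2HSV); g=cv2.cvtColor(w,cv2.COLOR_BGR2GRAY)
    org=cv2.inRange(h,(8,120,100),(25,255,255)); yy,xx=np.where(org); 
    ctr=np.array([np.median(xx),np.median(yy)])
    Y,X=np.mgrid[:240,:240]; r=np.hypot(X-ctr[0],Y-ctr[1]); a=np.arctan2(-(Y-ctr[1]),X-ctr[0])
    wt=np.clip(190.-g,0,None)*((r>14)&(r<60))
    A=np.linspace(-np.pi,np.pi,1441); hist=np.array([(wt*(np.abs(np.angle(np.exp(1j*(a-t))))<.03)*(r<62)).sum() for t in A])
    t=A[hist.argmax()]; s=np.abs(np.angle(np.exp(1j*(a-t))))<.15
    return np.angle(np.exp(1j*t)*np.sum(wt*s*np.exp(1j*(a-t)))), n+np.array([ctr[0]-120,120-ctr[1]])/4000, w
E
python3 - <<'E'
from h import *
o=np.load('stand.npy');x=np.array([np.cos(o[2]),np.sin(o[2])]);y=np.array([-x[1],x[0]])
out=[]
for f,g0,px in(('w2',0,(347,122)),('w3',0,(325,272)),('w5',0,(340,133))):
    im=cv2.imread(f'pics/{f}.png');c=cam('wrist',st6(f+'.npy'))
    n=plane(c,px,.099)[:2]
    a,ct,w=needle(im,c,n);out.append(w); print(f,a,a-o[2],'dial S',(ct-o[:2])@x,(ct-o[:2])@y)
c=cam('wrist',st6('w5.npy'))
for k,p,z in(('post',(344,42),.123),('footL',(259,134),.085),('handle',(291,240),.09),('hend',(291,270),.09),('discL',(204,133),.085),('discR',(258,133),.085)):
    P=plane(c,p,z);print(k,((P[:2]-o[:2])@x).round(4),((P[:2]-o[:2])@y).round(4))
cv2.imwrite('pics/dials.png',np.hstack(out))
E
```

```text
w2 -0.9837640484410639 -1.0923224946099634 dial S 0.11403690281414192 0.03406031564831973
w3 -0.9889032401466624 -1.097461686315562 dial S 0.11427920942443355 0.03401806227165346
w5 -0.6945099023933552 -0.8030683485622547 dial S 0.09611908914110888 0.03392572412879602
post 0.0962 0.0988
footL 0.0246 0.0332
handle 0.0504 -0.0684
hend 0.0493 -0.1018
discL -0.0246 0.0344
discR 0.0238 0.0341
```

View pics/dials.png

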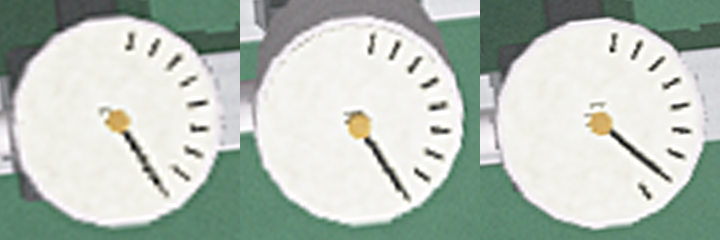

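The needle reads reliably at −0.986 rad free and −0.695 now, so the plunger is about 3.9 mm in. I'll regrip and slide about 6 mm more, allowing for arm compliance.

Emit:
{"method": "step_arm", "body": {"increments": [{"dx":0.002,"dy":0.035,"dz":0,"spin":0},{"dx":0.004,"dy":0.07,"dz":0,"spin":0},{"dx":0.004,"dy":0.1,"dz":0,"spin":0},{"dx":0.004,"dy":0.12,"dz":-0.01,"spin":0},{"dx":0.004,"dy":0.12,"dz":-0.03,"spin":0},{"dx":0.004,"dy":0.12,"dz":-0.065,"spin":0},{"dx":0.004,"dy":0.12,"dz":-0.1,"spin":0},{"dx":0.004,"dy":0.12,"dz":-0.11,"spin":0}]}}

```text
t: 7.15
position: [0.6233, 0.1879, 0.088]
ee_rot: [-3.133, 0.001, 1.681]
contact_force: [-0.7, 0.1, -0.4]
gripper_width: 0.587
finger_force: 0.0
```

Emit:
{"method": "step_arm", "body": {"increments": [{"dx":0,"dy":0,"dz":0,"spin":0},{"dx":0,"dy":0,"dz":0,"spin":0},{"dx":0,"dy":0,"dz":0,"spin":0},{"dx":0,"dy":0,"dz":0,"spin":0},{"dx":0,"dy":0,"dz":0,"spin":0},{"dx":0,"dy":0,"dz":0,"spin":0},{"dx":0,"dy":0,"dz":0,"spin":0}], "gripper": 0.014}}

```text
t: 7.73
position: [0.6288, 0.1881, 0.0953]
ee_rot: [3.138, -0.002, 1.677]
contact_force: [-1.1, 2.7, 7.4]
gripper_width: 0.171
finger_force: 36.3
```

Emit:
{"method": "step_arm", "body": {"increments": [{"dx":-0.002,"dy":-0.0002,"dz":0,"spin":0},{"dx":-0.004,"dy":-0.0004,"dz":0,"spin":0},{"dx":-0.006,"dy":-0.0006,"dz":0,"spin":0},{"dx":-0.008,"dy":-0.0009,"dz":0,"spin":0},{"dx":-0.01,"dy":-0.0011,"dz":0,"spin":0},{"dx":-0.012,"dy":-0.0013,"dz":0,"spin":0},{"dx":-0.012,"dy":-0.0013,"dz":0,"spin":0},{"dx":-0.012,"dy":-0.0013,"dz":0,"spin":0}]}}

```text
t: 8.4
position: [0.6221, 0.1874, 0.0954]
ee_rot: [3.128, -0.004, 1.676]
contact_force: [11.0, 4.7, -2.4]
gripper_width: 0.17
finger_force: 36.3
```

Emit:
{"method": "step_arm", "body": {"increments": [{"dx":0,"dy":0,"dz":0,"spin":0},{"dx":0,"dy":0,"dz":0,"spin":0},{"dx":0,"dy":0,"dz":0,"spin":0},{"dx":0,"dy":0,"dz":0,"spin":0}], "gripper": 0.05}}

```text
t: 8.73
position: [0.6152, 0.1845, 0.0931]
ee_rot: [-3.14, 0.001, 1.676]
contact_force: [-0.2, 0.0, -0.2]
gripper_width: 0.583
finger_force: 0.0
```

Emit:
{"method": "step_arm", "body": {"increments": [{"dx":0,"dy":0,"dz":0.03,"spin":0},{"dx":0,"dy":0,"dz":0.065,"spin":0},{"dx":0,"dy":-0.03,"dz":0.1,"spin":0},{"dx":-0.004,"dy":-0.065,"dz":0.11,"spin":0},{"dx":-0.008,"dy":-0.1,"dz":0.11,"spin":0},{"dx":-0.012,"dy":-0.135,"dz":0.11,"spin":0},{"dx":-0.016,"dy":-0.168,"dz":0.11,"spin":0},{"dx":-0.016,"dy":-0.168,"dz":0.11,"spin":0}]}}

```text
t: 9.4
position: [0.5983, 0.0065, 0.2028]
ee_rot: [-3.138, 0.007, 1.666]
contact_force: [-0.6, -1.4, -0.7]
gripper_width: 0.589
finger_force: 0.0
```

```bash
cat > look.py <<'E'
import sys
from h import *
n=sys.argv[1]; s=manip.read_state(); im=get_image("wrist")[:,:,::-1].copy(); cv2.imwrite(f"pics/{n}.png",im)
np.save(n+'.npy',np.r_[s['position'],s['ee_rot']])
o=np.load('stand.npy');x=np.array([np.cos(o[2]),np.sin(o[2])]);y=np.array([-x[1],x[0]])
c=cam('wrist',s); g=float(sys.argv[2])
a,ct,w=needle(im,c,o[:2]+x*(.125-g)+y*.035); cv2.imwrite(f"pics/{n}_dial.png",w)
d=ct-o[:2]; p=(a+.986)%(2*np.pi)/75
t=s['position'][:2]-o[:2]; X=t@x; Z=s['position'][2]+.019-.085
print('t',s['t'],'tcp',s['position'].round(4),'S',(X.round(4),(t@y).round(4)),'w',round(s['gripper_width']*85.4,1),'F',s['contact_force'].round(1),s['finger_force'])
print('plunger mm',p*1e3,'dial S',d@x,d@y,'gauge',.125-d@x,'foot',.05-(.125-d@x)+p, 'crank if held',np.arctan2(X,Z),'r',np.hypot(X,Z))
E
python3 look.py w6 .0355
```

```text
t 9.4 tcp [0.5983 0.0065 0.2028] S (np.float64(0.0474), np.float64(-0.0775)) w 50.3 F [-0.6 -1.4 -0.7] 0.0
plunger mm 10.60912361323877 dial S 0.08936457171999809 0.033757357860663965 gauge 0.03563542828000191 foot 0.024973695333236866 crank if held 0.3337513164333045 r 0.14480168861165527
```

View pics/w6.png

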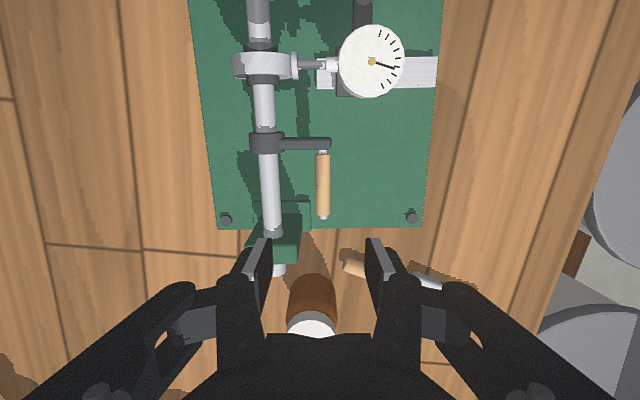

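The plunger is about 10.6 mm in. The handle is at (323,183), between the crank arm (300,143) and the rear pedestal, and the brush and jar lie beyond it. I'll locate the handle by mask before descending.

```bash
python3 look.py w7 .0356; python3 - <<'E'
from h import *
o=np.load('stand.npy');x=np.array([np.cos(o[2]),np.sin(o[2])]);y=np.array([-x[1],x[0]])
R_=[]
for f in('w2','w5','w7'):
    s=st6(f+'.npy');c=cam('wrist',s);im=cv2.imread(f'pics/{f}.png');h=cv2.cvtColor(im,cv2.COLOR_BGR2HSV)
    P=proj(c,np.r_[o[:2]+x*.05-y*.067,.09])[0]
    m=cv2.inRange(h,(5,60,120),(28,255,255)); n,l,st,ce=cv2.connectedComponentsWithStats(m)
    i=min((k for k in range(1,n) if 80<st[k,4]<4000),key=lambda k:np.hypot(*(ce[k]-P)))
    q=plane(c,ce[i],.091); d=q[:2]-o[:2]; print(f,P.round(0),ce[i],st[i],'S',d@x,d@y)
    R_.append(ray(c,ce[i]))
A=sum((np.eye(3)-np.outer(d,d)/(d@d)) for _,d in R_);b=sum((np.eye(3)-np.outer(d,d)/(d@d))@p for p,d in R_)
X=np.linalg.solve(A,b);print('tri',X,(X[:2]-o[:2])@x,(X[:2]-o[:2])@y)
E
```

```text
t 9.45 tcp [0.5988 0.0111 0.203 ] S (np.float64(0.0485), np.float64(-0.073)) w 50.0 F [0.5 0.1 0.5] 0.0
plunger mm 10.599005356310274 dial S 0.08951309103963478 0.033730273904981664 gauge 0.035486908960365215 foot 0.025112096395945062 crank if held 0.34009887663184835 r 0.14528944503154292
w2 [292. 207.] [291.48953975 207.91004184] [286 186  12  45 478] S 0.04996850434613415 -0.06826995429177839
w5 [291. 239.] [292.43875147 267.17844523] [ 274  213   39  100 1698] S 0.05094111551143973 -0.09795399923627338
w7 [321. 188.] [321.42555686 189.45486518] [314 160  15  61 853] S 0.05001457409206986 -0.06793657890669286
tri [0.60321262 0.04090278 0.1763798 ] 0.056079917317522265 -0.04380245524774143
```

Emit:
{"method": "step_arm", "body": {"increments": [{"dx":0,"dy":-0.001,"dz":-0.02,"spin":0},{"dx":0,"dy":-0.001,"dz":-0.045,"spin":0},{"dx":0,"dy":-0.001,"dz":-0.06,"spin":0},{"dx":0,"dy":-0.001,"dz":-0.075,"spin":0},{"dx":0,"dy":-0.001,"dz":-0.09,"spin":0},{"dx":0,"dy":-0.001,"dz":-0.105,"spin":0},{"dx":0,"dy":-0.001,"dz":-0.12,"spin":0},{"dx":0,"dy":-0.001,"dz":-0.13,"spin":0}], "gripper": 0.03}}

```text
t: 10.17
position: [0.5989, 0.0184, 0.0718]
ee_rot: [-3.14, -0.001, 1.679]
contact_force: [0.9, -0.1, -0.8]
gripper_width: 0.35
finger_force: 0.0
```

Emit:
{"method": "step_arm", "body": {"increments": [{"dx":0,"dy":0,"dz":0,"spin":0},{"dx":0,"dy":0,"dz":0,"spin":0},{"dx":0,"dy":0,"dz":0,"spin":0},{"dx":0,"dy":0,"dz":0,"spin":0},{"dx":0,"dy":0,"dz":0,"spin":0},{"dx":0,"dy":0,"dz":0,"spin":0}], "gripper": 0.0145}}

```text
t: 10.67
position: [0.6005, 0.0167, 0.0741]
ee_rot: [3.14, -0.0, 1.677]
contact_force: [1.7, 1.4, 0.1]
gripper_width: 0.167
finger_force: 0.8
```

Emit:
{"method": "step_arm", "body": {"increments": [{"dx":0,"dy":0,"dz":0,"spin":0},{"dx":0,"dy":0,"dz":0,"spin":0},{"dx":0,"dy":0,"dz":0,"spin":0}], "gripper": 0.0133}}

```text
t: 10.92
position: [0.6008, 0.0168, 0.0741]
ee_rot: [3.139, -0.0, 1.677]
contact_force: [1.8, 1.6, 4.3]
gripper_width: 0.157
finger_force: 10.2
```

```bash
python3 look.py w8 .0355
```

```text
t 10.9167 tcp [0.6008 0.0168 0.0741] S (np.float64(0.051), np.float64(-0.0675)) w 13.4 F [1.8 1.6 4.3] 10.15986442565918
plunger mm 10.570385266242628 dial S 0.08958601371535056 0.033481743192980126 gauge 0.03541398628464944 foot 0.025156398981593192 crank if held 1.413696929257708 r 0.051673112961291026
```

Emit:
{"method": "step_arm", "body": {"increments": [{"dx":-0.0003,"dy":0,"dz":0.002,"spin":0},{"dx":-0.001,"dy":-0.0001,"dz":0.005,"spin":0},{"dx":-0.0018,"dy":-0.0002,"dz":0.008,"spin":0},{"dx":-0.0029,"dy":-0.0003,"dz":0.011,"spin":0},{"dx":-0.0039,"dy":-0.0004,"dz":0.0135,"spin":0},{"dx":-0.0049,"dy":-0.0005,"dz":0.0157,"spin":0},{"dx":-0.0062,"dy":-0.0007,"dz":0.018,"spin":0},{"dx":-0.0074,"dy":-0.0008,"dz":0.02,"spin":0}], "gripper": 0.0125}}

```text
t: 11.63
position: [0.5947, 0.0161, 0.0934]
ee_rot: [3.137, -0.001, 1.677]
contact_force: [7.4, 2.8, -3.7]
gripper_width: 0.152
finger_force: 23.8
```

```bash
python3 look.py w9 .0355
```

```text
t 11.6333 tcp [0.5947 0.0161 0.0934] S (np.float64(0.0449), np.float64(-0.0675)) w 13.0 F [ 7.4  2.8 -3.7] 23.757317662239075
plunger mm 14.198128301727703 dial S 0.0895589273791849 0.033233214861461954 gauge 0.0354410726208151 foot 0.028757055680912608 crank if held 1.0225986230930126 r 0.05262781108716851
```

Emit:
{"method": "step_arm", "body": {"increments": [{"dx":-0.0029,"dy":-0.0003,"dz":0.0041,"spin":0},{"dx":-0.0062,"dy":-0.0007,"dz":0.0078,"spin":0},{"dx":-0.0098,"dy":-0.0011,"dz":0.0112,"spin":0},{"dx":-0.0138,"dy":-0.0015,"dz":0.0143,"spin":0},{"dx":-0.018,"dy":-0.002,"dz":0.0169,"spin":0},{"dx":-0.0225,"dy":-0.0024,"dz":0.0191,"spin":0},{"dx":-0.0271,"dy":-0.003,"dz":0.0208,"spin":0},{"dx":-0.032,"dy":-0.0035,"dz":0.022,"spin":0}]}}

```text
t: 12.35
position: [0.5652, 0.0129, 0.117]
ee_rot: [3.131, -0.001, 1.677]
contact_force: [8.8, 1.3, 3.0]
gripper_width: 0.154
finger_force: 24.5
```

```bash
python3 look.py w10 .0355
```

```text
t 12.35 tcp [0.5652 0.0129 0.117 ] S (np.float64(0.0153), np.float64(-0.0675)) w 13.1 F [8.8 1.3 3. ] 24.48878288269043
plunger mm 18.075145024803533 dial S 0.08939165805616375 0.03400588619218214 gauge 0.03560834194383625 foot 0.03246680308096729 crank if held 0.29090434710383645 r 0.05327292436762654
```

Emit:
{"method": "step_arm", "body": {"increments": [{"dx":-0.0025,"dy":-0.0003,"dz":0.0004,"spin":0},{"dx":-0.0049,"dy":-0.0005,"dz":0.0007,"spin":0},{"dx":-0.0098,"dy":-0.0011,"dz":0.001,"spin":0},{"dx":-0.0148,"dy":-0.0016,"dz":0.0007,"spin":0},{"dx":-0.0197,"dy":-0.0021,"dz":0,"spin":0},{"dx":-0.0197,"dy":-0.0021,"dz":0,"spin":0}]}}

```text
t: 12.9
position: [0.5443, 0.0105, 0.1183]
ee_rot: [3.133, 0.0, 1.677]
contact_force: [2.5, 1.3, 18.3]
gripper_width: 0.153
finger_force: 25.6
```

```bash
python3 look.py w11 .0355
```

```text
t 12.9 tcp [0.5443 0.0105 0.1183] S (np.float64(-0.0058), np.float64(-0.0676)) w 13.1 F [ 2.5  1.3 18.3] 25.643628537654877
plunger mm 19.49884484710464 dial S 0.09066138604992027 0.03411898284287198 gauge 0.03433861395007973 foot 0.03516023089702491 crank if held -0.11044265887858615 r 0.05258559465888993
```

Emit:
{"method": "step_arm", "body": {"increments": [{"dx":-0.0048,"dy":-0.0005,"dz":-0.0012,"spin":0},{"dx":-0.0095,"dy":-0.001,"dz":-0.0029,"spin":0},{"dx":-0.014,"dy":-0.0015,"dz":-0.0051,"spin":0},{"dx":-0.0182,"dy":-0.002,"dz":-0.0077,"spin":0},{"dx":-0.0221,"dy":-0.0024,"dz":-0.0108,"spin":0},{"dx":-0.0258,"dy":-0.0028,"dz":-0.0142,"spin":0},{"dx":-0.0258,"dy":-0.0028,"dz":-0.0142,"spin":0}]}}

```text
t: 13.53
position: [0.5134, 0.0071, 0.1013]
ee_rot: [-3.14, 0.0, 1.677]
contact_force: [-1.6, 1.5, 5.8]
gripper_width: 0.152
finger_force: 24.6
```

```bash
python3 look.py w12 .0355
```

```text
t 13.5333 tcp [0.5134 0.0071 0.1013] S (np.float64(-0.0369), np.float64(-0.0677)) w 13.0 F [-1.6  1.5  5.8] 24.645921885967255
plunger mm 19.280373137168613 dial S 0.09074739636444441 0.032600726517597274 gauge 0.03425260363555559 foot 0.03502776950161303 crank if held -0.8079941659070461 r 0.051049810879666625
```

```bash
python3 - <<'E'
from h import *
o=np.load('stand.npy');x=np.array([np.cos(o[2]),np.sin(o[2])]);y=np.array([-x[1],x[0]])
n=o[:2]+x*.0895+y*.034
for f in('w8','w9','w10','w11','w12'):
    c=cam('wrist',st6(f+'.npy')); print(f,proj(c,np.r_[n,.099]).round(),proj(c,np.r_[n+x*.022,.099]).round())
for k in('scene','side'):
    im=get_image(k)[:,:,::-1].copy(); cv2.imwrite(f'pics/{k}_12.png',im); c=cam(k)
    try: a,ct,w=needle(im,c,n); print(k,a,(a+.986)/.075,(ct-o[:2])@x,(ct-o[:2])@y)
    except Exception as e: print(k,e)
for k in('scene','side'):   # same detector on the untouched first pictures: true value 0
    im=cv2.imread(f'pics/{k}0.png'); c=cam(k)
    try: a,ct,w=needle(im,c,o[:2]+x*.114+y*.034); print(k,'start',a,(a+.986)/.075,(ct-o[:2])@x,(ct-o[:2])@y)
    except Exception as e: print(k,e)
E
```

```text
w8 [[425.  34.]] [[485.  33.]]
w9 [[423.  45.]] [[474.  45.]]
w10 [[464.  56.]] [[506.  56.]]
w11 [[503.  56.]] [[545.  56.]]
w12 [[596.  48.]] [[645.  48.]]
scene 0.3287034767475317 17.52937968996709 0.09107244790731325 0.034583062028715444
side nan nan nan nan
scene start -0.9898575075707643 -0.051433434276857426 0.11551826863545762 0.034086008256101225
side start nan nan nan nan
  return _methods._mean(a, axis=axis, dtype=dtype,
  ret = ret.dtype.type(ret / rcount)
```

Emit:
{"method": "step_arm", "body": {"increments": [{"dx":0.0036,"dy":0.0004,"dz":0.0034,"spin":0},{"dx":0.0077,"dy":0.0008,"dz":0.0065,"spin":0},{"dx":0.0118,"dy":0.0013,"dz":0.0091,"spin":0},{"dx":0.0163,"dy":0.0018,"dz":0.0113,"spin":0},{"dx":0.0163,"dy":0.0018,"dz":0.0113,"spin":0},{"dx":0.0163,"dy":0.0018,"dz":0.0113,"spin":0}]}}

```text
t: 14.18
position: [0.5254, 0.0084, 0.1117]
ee_rot: [-3.129, 0.001, 1.677]
contact_force: [-10.0, 2.3, 7.9]
gripper_width: 0.154
finger_force: 25.0
```

```bash
cat >> look.py <<'E'
v=[]
for i in range(3):
    a,ct,w=needle(get_image('scene')[:,:,::-1].copy(),cam('scene'),o[:2]+x*(.125-g)+y*.034); v.append((a+.986)/.075)
print('scene plunger',np.round(v,2))
E
python3 look.py w13 .0355
```

```text
t 14.1833 tcp [0.5254 0.0084 0.1117] S (np.float64(-0.0248), np.float64(-0.0677)) w 13.1 F [-10.    2.3   7.9] 25.024764239788055
plunger mm 19.244527147763172 dial S 0.09193111404367676 0.03423207949356182 gauge 0.033068885956323235 foot 0.03617564119143994 crank if held -0.4977546451365959 r 0.05196117963346291
scene plunger [18.94 18.92 18.95]
```

Emit:
{"method": "step_arm", "body": {"increments": [{"dx":0.0047,"dy":0.0005,"dz":0.0017,"spin":0},{"dx":0.0095,"dy":0.001,"dz":0.0029,"spin":0},{"dx":0.0144,"dy":0.0016,"dz":0.0036,"spin":0},{"dx":0.0194,"dy":0.0021,"dz":0.0039,"spin":0},{"dx":0.0194,"dy":0.0021,"dz":0.0039,"spin":0},{"dx":0.0194,"dy":0.0021,"dz":0.0039,"spin":0}]}}

```text
t: 14.88
position: [0.5499, 0.0111, 0.1183]
ee_rot: [-3.14, 0.001, 1.677]
contact_force: [-6.3, 1.1, 18.8]
gripper_width: 0.15
finger_force: 26.2
```

```bash
python3 look.py w14 .0355
```

```text
t 14.8833 tcp [0.5499 0.0111 0.1183] S (np.float64(-0.0002), np.float64(-0.0677)) w 12.8 F [-6.3  1.1 18.8] 26.179418563842773
plunger mm 19.553022486582226 dial S 0.09038577138223644 0.033897540847519475 gauge 0.03461422861776356 foot 0.034938793868818666 crank if held -0.003316192199649263 r 0.052273797986377026
scene plunger [19.5 19.5 19.5]
```

Emit:
{"method": "step_arm", "body": {"increments": [{"dx":0.005,"dy":0.0005,"dz":-0.0003,"spin":0},{"dx":0.0098,"dy":0.0011,"dz":-0.001,"spin":0},{"dx":0.0147,"dy":0.0016,"dz":-0.0022,"spin":0},{"dx":0.0194,"dy":0.0021,"dz":-0.0039,"spin":0},{"dx":0.0194,"dy":0.0021,"dz":-0.0039,"spin":0},{"dx":0.0194,"dy":0.0021,"dz":-0.0039,"spin":0}]}}

```text
t: 15.58
position: [0.5721, 0.0135, 0.1139]
ee_rot: [3.138, -0.0, 1.677]
contact_force: [0.9, 1.8, 7.7]
gripper_width: 0.155
finger_force: 25.2
```

```bash
python3 look.py w15 .0355
```

```text
t 15.5833 tcp [0.5721 0.0135 0.1139] S (np.float64(0.0222), np.float64(-0.0676)) w 13.2 F [0.9 1.8 7.7] 25.197951793670654
plunger mm 17.672153088264356 dial S 0.08936457171999809 0.033757357860663965 gauge 0.03563542828000191 foot 0.03203672480826245 crank if held 0.43378652331658946 r 0.05283829663915885
scene plunger [18.36 18.36 18.36]
```

```bash
cat >> h.py <<'E'
def needle2(im,c,near):
    a,ct,w=needle(im,c,near); ctr=(ct-np.array(near[:2]))*4000*[1,-1]+120
    g=cv2.cvtColor(w,cv2.COLOR_BGR2GRAY).astype(float); Y,X=np.mgrid[:240,:240]; dx,dy=X-ctr[0],-(Y-ctr[1])
    u=dx*np.cos(a)+dy*np.sin(a); v=-dx*np.sin(a)+dy*np.cos(a)
    wt=np.clip(170-g,0,None)*((u>16)&(u<64)&(abs(v)<10))
    M=np.sum(wt); ub,vb=(wt*u).sum()/M,(wt*v).sum()/M
    return a+np.arctan((wt*(u-ub)*(v-vb)).sum()/(wt*(u-ub)**2).sum()), a
E
python3 - <<'E'
from h import *
o=np.load('stand.npy');x=np.array([np.cos(o[2]),np.sin(o[2])]);y=np.array([-x[1],x[0]])
T=dict(w8=1.414,w9=1.023,w10=.291,w11=-.11,w13=-.498,w14=-.003,w15=.434)
D=[]
for f in['w2','w3','w5','w7']+list(T):
    im=cv2.imread(f'pics/{f}.png');c=cam('wrist',st6(f+'.npy'));g={'w2':.011,'w3':.011,'w5':.0289}.get(f,.0355)
    b,a=needle2(im,c,o[:2]+x*(.125-g)+y*.034);print(f,T.get(f),'hub',round((a+.986)/.075,2),'line',round((b+.986)/.075,2))
    if f in T:D.append((T[f],(b+.986)/.075))
cv2.imwrite('pics/scene_15.png',get_image('scene')[:,:,::-1])
for f,g in(('scene0',.011),('scene_12',.0355),('scene_15',.0355)):
    b,a=needle2(cv2.imread(f'pics/{f}.png'),cam('scene'),o[:2]+x*(.125-g)+y*.034);print(f,'hub',round((a+.986)/.075,2),'line',round((b+.986)/.075,2))
from scipy.optimize import least_squares as ls
D=np.array(D);r=ls(lambda q:q[0]+8*np.cos(D[:,0]-q[1])-D[:,1],[11.5,-.2],loss='soft_l1',f_scale=.2);print(r.x,r.fun.round(2))
S=np.array([(-.808,17.53),(-.498,18.94),(-.003,19.5),(.434,18.36)]);r=ls(lambda q:q[0]+8*np.cos(S[:,0]-q[1])-S[:,1],[11.5,-.2]);print('scene',r.x,r.fun.round(2))
E
```

```text
w2 None hub -0.2 line -0.38
w3 None hub 0.03 line -0.03
w5 None hub 4.11 line 3.85
w7 None hub 10.59 line 10.66
w8 1.414 hub 10.35 line 10.62
w9 1.023 hub 14.53 line 13.84
w10 0.291 hub 17.63 line 18.38
w11 -0.11 hub 19.55 line 19.32
w13 -0.498 hub 19.17 line 19.53
w14 -0.003 hub 19.6 line 19.13
w15 0.434 hub 17.71 line 17.81
scene0 hub -0.05 line 0.63
scene_12 hub 17.53 line 17.07
scene_15 hub 18.37 line nan
[11.58229703 -0.27002069] [ 0.06 -0.06 -0.02  0.16 -0.15  0.16 -0.13]
scene [11.50719614 -0.10016836] [ 0.06 -0.06 -0.03  0.03]h.py:37: RuntimeWarning: invalid value encountered in scalar divide
  M=np.sum(wt); ub,vb=(wt*u).sum()/M,(wt*v).sum()/M
```

Needle readings from oblique wrist views and the scene camera disagree: the high point comes out at −0.27 and −0.10 respectively. I'll release here and read the dial from overhead, then do the same on the other side.

Emit:
{"method": "step_arm", "body": {"increments": [{"dx":0,"dy":0,"dz":0,"spin":0},{"dx":0,"dy":0,"dz":0,"spin":0},{"dx":0,"dy":0,"dz":0,"spin":0}], "gripper": 0.034}}

```text
t: 16.08
position: [0.5694, 0.0123, 0.1121]
ee_rot: [-3.14, 0.001, 1.676]
contact_force: [-0.0, -0.6, 0.1]
gripper_width: 0.398
finger_force: 0.0
```

Emit:
{"method": "step_arm", "body": {"increments": [{"dx":0,"dy":0,"dz":0.025,"spin":0},{"dx":0,"dy":0,"dz":0.05,"spin":0},{"dx":0.02,"dy":0.011,"dz":0.075,"spin":0},{"dx":0.045,"dy":0.025,"dz":0.08,"spin":0},{"dx":0.066,"dy":0.037,"dz":0.08,"spin":0},{"dx":0.066,"dy":0.037,"dz":0.08,"spin":0},{"dx":0.066,"dy":0.037,"dz":0.08,"spin":0},{"dx":0.066,"dy":0.037,"dz":0.08,"spin":0}]}}

```text
t: 16.75
position: [0.6346, 0.0492, 0.1914]
ee_rot: [-3.139, 0.001, 1.677]
contact_force: [0.5, -0.9, 0.1]
gripper_width: 0.398
finger_force: 0.0
```

```bash
cat > over.py <<'E'
import sys
from h import *
o=np.load('stand.npy');x=np.array([np.cos(o[2]),np.sin(o[2])]);y=np.array([-x[1],x[0]]);n=o[:2]+x*.0895+y*.034
for i in range(3):
    s=manip.read_state();im=get_image('wrist')[:,:,::-1].copy();c=cam('wrist',s)
    b,a=needle2(im,c,n);print(s['t'],'pix',proj(c,np.r_[n,.099]).round(),'hub',(a+.986)/.075,'line',(b+.986)/.075,s['gripper_width'])
cv2.imwrite(f'pics/{sys.argv[1]}.png',im);np.save(sys.argv[1]+'.npy',np.r_[s['position'],s['ee_rot']])
print(needle2(im,c,n),needle(im,c,n)[:2],(needle(im,c,n)[1]-o[:2])@x)
E
python3 over.py v1
```

```text
16.75 pix [[321. 113.]] hub 17.58191143202573 line 17.792520040499767 0.3981918679477092
16.8 pix [[322. 113.]] hub 17.588320053799983 line 17.802952211052265 0.40000876762142185
16.85 pix [[321. 113.]] hub 17.59102941327842 line 17.743997699463527 0.39747704559428687
(np.float64(0.34479982745976445), np.float64(0.3333272059958814)) (np.float64(0.3333272059958814), array([0.62800646, 0.12186815])) 0.08950001890970727
```

Emit:
{"method": "step_arm", "body": {"increments": [{"dx":-0.03,"dy":-0.018,"dz":0,"spin":0},{"dx":-0.063,"dy":-0.037,"dz":0,"spin":0},{"dx":-0.063,"dy":-0.037,"dz":-0.005,"spin":0},{"dx":-0.063,"dy":-0.037,"dz":-0.03,"spin":0},{"dx":-0.063,"dy":-0.037,"dz":-0.055,"spin":0},{"dx":-0.063,"dy":-0.037,"dz":-0.08,"spin":0},{"dx":-0.063,"dy":-0.037,"dz":-0.08,"spin":0},{"dx":-0.063,"dy":-0.037,"dz":-0.08,"spin":0}]}}

```text
t: 17.57
position: [0.5717, 0.0126, 0.1117]
ee_rot: [-3.139, 0.0, 1.676]
contact_force: [-0.2, 0.4, 1.8]
gripper_width: 0.397
finger_force: 0.0
```

Emit:
{"method": "step_arm", "body": {"increments": [{"dx":0,"dy":0,"dz":0,"spin":0},{"dx":0,"dy":0,"dz":0,"spin":0},{"dx":0,"dy":0,"dz":0,"spin":0},{"dx":0,"dy":0,"dz":0,"spin":0},{"dx":0,"dy":0,"dz":0,"spin":0}], "gripper": 0.0125}}

```text
t: 17.98
position: [0.5733, 0.0131, 0.1136]
ee_rot: [3.14, 0.0, 1.677]
contact_force: [-2.4, 0.1, 6.6]
gripper_width: 0.154
finger_force: 24.4
```

```bash
python3 look.py w16 .0355
```

```text
t 17.9833 tcp [0.5733 0.0131 0.1136] S (np.float64(0.0234), np.float64(-0.0682)) w 13.2 F [-2.4  0.1  6.6] 24.37810778617859
plunger mm 17.240701732216035 dial S 0.08939165805616375 0.03400588619218214 gauge 0.03560834194383625 foot 0.03163235978837979 crank if held 0.45622550613826096 r 0.05305663934006109
scene plunger [17.65 17.63 17.85]
```

Emit:
{"method": "step_arm", "body": {"increments": [{"dx":-0.0069,"dy":-0.0007,"dz":0.0028,"spin":0},{"dx":-0.0117,"dy":-0.0013,"dz":0.004,"spin":0},{"dx":-0.0166,"dy":-0.0018,"dz":0.0047,"spin":0},{"dx":-0.0216,"dy":-0.0023,"dz":0.005,"spin":0},{"dx":-0.0265,"dy":-0.0029,"dz":0.0047,"spin":0},{"dx":-0.0314,"dy":-0.0034,"dz":0.004,"spin":0},{"dx":-0.0363,"dy":-0.004,"dz":0.0028,"spin":0},{"dx":-0.041,"dy":-0.0045,"dz":0.0011,"spin":0}]}}

```text
t: 18.85
position: [0.5374, 0.0092, 0.1165]
ee_rot: [3.129, -0.0, 1.677]
contact_force: [3.2, -0.6, 15.4]
gripper_width: 0.153
finger_force: 25.5
```

Emit:
{"method": "step_arm", "body": {"increments": [{"dx":-0.0045,"dy":-0.0005,"dz":-0.0022,"spin":0},{"dx":-0.0086,"dy":-0.0009,"dz":-0.0048,"spin":0},{"dx":-0.0126,"dy":-0.0014,"dz":-0.0079,"spin":0},{"dx":-0.0163,"dy":-0.0018,"dz":-0.0113,"spin":0},{"dx":-0.0195,"dy":-0.0021,"dz":-0.015,"spin":0},{"dx":-0.0195,"dy":-0.0021,"dz":-0.015,"spin":0},{"dx":-0.0195,"dy":-0.0021,"dz":-0.015,"spin":0}]}}

```text
t: 19.43
position: [0.5121, 0.0064, 0.0994]
ee_rot: [3.141, 0.001, 1.677]
contact_force: [-2.3, -1.0, 5.6]
gripper_width: 0.154
finger_force: 24.8
```

```bash
python3 look.py w17 .0355
```

```text
t 19.4333 tcp [0.5121 0.0064 0.0994] S (np.float64(-0.0382), np.float64(-0.0683)) w 13.1 F [-2.3 -1.   5.6] 24.772825241088867
plunger mm 18.29673916472834 dial S 0.09030451237373945 0.03315195585296495 gauge 0.034695487626260554 foot 0.03360125153846779 crank if held -0.8532252621800316 r 0.05072632639242262
scene plunger [17.35 17.35 17.35]
```

Emit:
{"method": "step_arm", "body": {"increments": [{"dx":0,"dy":0,"dz":0,"spin":0},{"dx":0,"dy":0,"dz":0,"spin":0},{"dx":0,"dy":0,"dz":0,"spin":0}], "gripper": 0.034}}

```text
t: 19.88
position: [0.5126, 0.0066, 0.0987]
ee_rot: [3.141, -0.0, 1.677]
contact_force: [0.7, 0.1, 0.1]
gripper_width: 0.398
finger_force: 0.0
```

Emit:
{"method": "step_arm", "body": {"increments": [{"dx":0,"dy":0,"dz":0.025,"spin":0},{"dx":0,"dy":0,"dz":0.05,"spin":0},{"dx":0.02,"dy":0.006,"dz":0.085,"spin":0},{"dx":0.055,"dy":0.018,"dz":0.095,"spin":0},{"dx":0.09,"dy":0.03,"dz":0.095,"spin":0},{"dx":0.127,"dy":0.044,"dz":0.095,"spin":0},{"dx":0.127,"dy":0.044,"dz":0.095,"spin":0},{"dx":0.127,"dy":0.044,"dz":0.095,"spin":0}]}}

```text
t: 20.55
position: [0.6404, 0.0519, 0.1927]
ee_rot: [3.141, -0.001, 1.678]
contact_force: [0.4, -0.5, 0.1]
gripper_width: 0.396
finger_force: 0.0
```

```bash
python3 over.py v2
```

```text
20.55 pix [[314. 116.]] hub 17.84998546212542 line 17.311313907446927 0.3964060251330037
20.6 pix [[316. 115.]] hub 17.170024319635107 line 17.19616684273194 0.3988376477821644
20.65 pix [[317. 114.]] hub 17.196683525124033 line 17.056206307972495 0.3988040650955105
(np.float64(0.29321547309793694), np.float64(0.30375126438430256)) (np.float64(0.30375126438430256), array([0.62825646, 0.12186815])) 0.08974854724122541
```

Overhead readings are 17.65 mm at crank about +0.43 and 17.15 mm at about −0.90, after correcting the circle offset. The high point is therefore at about −0.19, and this matches the starting reading. I'll regrip and turn to tool stand-x of about −8 mm.

Emit:
{"method": "step_arm", "body": {"increments": [{"dx":-0.04,"dy":-0.014,"dz":0,"spin":0},{"dx":-0.08,"dy":-0.028,"dz":0,"spin":0},{"dx":-0.115,"dy":-0.04,"dz":0,"spin":0},{"dx":-0.127,"dy":-0.044,"dz":-0.01,"spin":0},{"dx":-0.127,"dy":-0.044,"dz":-0.035,"spin":0},{"dx":-0.127,"dy":-0.044,"dz":-0.065,"spin":0},{"dx":-0.127,"dy":-0.044,"dz":-0.09,"spin":0},{"dx":-0.127,"dy":-0.044,"dz":-0.095,"spin":0}]}}

```text
t: 21.37
position: [0.5088, 0.0053, 0.0959]
ee_rot: [-3.135, 0.0, 1.676]
contact_force: [-0.1, -0.1, 0.6]
gripper_width: 0.399
finger_force: 0.0
```

Emit:
{"method": "step_arm", "body": {"increments": [{"dx":0,"dy":0,"dz":0,"spin":0},{"dx":0,"dy":0,"dz":0,"spin":0},{"dx":0,"dy":0,"dz":0,"spin":0},{"dx":0,"dy":0,"dz":0,"spin":0},{"dx":0,"dy":0,"dz":0,"spin":0},{"dx":0,"dy":0,"dz":0,"spin":0}], "gripper": 0.0125}}

```text
t: 21.87
position: [0.5123, 0.0063, 0.0992]
ee_rot: [3.141, 0.0, 1.677]
contact_force: [-2.9, -0.3, 0.7]
gripper_width: 0.151
finger_force: 24.3
```

Emit:
{"method": "step_arm", "body": {"increments": [{"dx":0.0034,"dy":0.0004,"dz":0.0038,"spin":0},{"dx":0.0071,"dy":0.0008,"dz":0.0073,"spin":0},{"dx":0.0112,"dy":0.0012,"dz":0.0104,"spin":0},{"dx":0.0152,"dy":0.0017,"dz":0.013,"spin":0},{"dx":0.0198,"dy":0.0021,"dz":0.0152,"spin":0},{"dx":0.0244,"dy":0.0026,"dz":0.0169,"spin":0},{"dx":0.0297,"dy":0.0032,"dz":0.0182,"spin":0},{"dx":0.0297,"dy":0.0032,"dz":0.0182,"spin":0}]}}

```text
t: 22.53
position: [0.5421, 0.0097, 0.1175]
ee_rot: [-3.14, 0.0, 1.677]
contact_force: [-6.0, -0.1, 1.1]
gripper_width: 0.15
finger_force: 24.7
```

```bash
python3 look.py w18 .0355
```

```text
t 22.5333 tcp [0.5421 0.0097 0.1175] S (np.float64(-0.0081), np.float64(-0.0682)) w 12.8 F [-6.  -0.1  1.1] 24.680137932300568
plunger mm 19.762785742625013 dial S 0.09115844271295667 0.034064810170540645 gauge 0.03384155728704333 foot 0.03592122845558168 crank if held -0.15564298602033166 r 0.05216098273792342
scene plunger [19.62 19.62 19.61]
```

Emit:
{"method": "step_arm", "body": {"increments": [{"dx":0,"dy":0,"dz":0,"spin":0},{"dx":0,"dy":0,"dz":0,"spin":0},{"dx":0,"dy":0,"dz":0,"spin":0},{"dx":0,"dy":0,"dz":0,"spin":0}], "gripper": 0.034}}

```text
t: 23.07
position: [0.5434, 0.01, 0.1172]
ee_rot: [3.139, -0.0, 1.677]
contact_force: [-0.3, -0.9, -0.3]
gripper_width: 0.399
finger_force: 0.0
```

Emit:
{"method": "step_arm", "body": {"increments": [{"dx":0,"dy":0,"dz":0.025,"spin":0},{"dx":0,"dy":0,"dz":0.05,"spin":0},{"dx":0.02,"dy":0.008,"dz":0.075,"spin":0},{"dx":0.055,"dy":0.024,"dz":0.078,"spin":0},{"dx":0.093,"dy":0.04,"dz":0.078,"spin":0},{"dx":0.097,"dy":0.041,"dz":0.078,"spin":0},{"dx":0.097,"dy":0.041,"dz":0.078,"spin":0},{"dx":0.097,"dy":0.041,"dz":0.078,"spin":0}]}}

```text
t: 23.73
position: [0.6384, 0.0506, 0.194]
ee_rot: [-3.14, 0.0, 1.677]
contact_force: [-0.5, -0.3, 0.2]
gripper_width: 0.399
finger_force: 0.0
```

```bash
python3 over.py v3; python3 over.py v4
```

```text
23.7333 pix [[316. 115.]] hub 19.10201811485021 line 19.251901749143716 0.3989168138650576
23.7833 pix [[317. 114.]] hub 19.124424951106334 line 19.29083677324382 0.39893381133722366
23.8333 pix [[317. 114.]] hub 19.42975327169213 line 19.203284042662933 0.3952323017294919
(np.float64(0.45424630319971987), np.float64(0.47123149537691)) (np.float64(0.47123149537691), array([0.62800646, 0.12161815])) 0.08947293257354161
23.8833 pix [[317. 114.]] hub 19.133586729859402 line 19.265458822008124 0.3927003872662718
23.9333 pix [[317. 114.]] hub 19.074100843953293 line 19.17291857500657 0.4007555405052297
23.9833 pix [[316. 114.]] hub 19.09399582127159 line 19.26784141718004 0.3994167450943837
(np.float64(0.45908810628850316), np.float64(0.44604968659536903)) (np.float64(0.44604968659536903), array([0.62800646, 0.12186815])) 0.08950001890970727
```

The plunger reads 19.2 mm, matching the predicted maximum of about 19.1 mm from both sides. The crank is released and the arm is clear.

```bash
python3 -c "
from workcell import manip
print(manip.sign_off())"
```

```text
the job is handed in; nothing more can be done
None
```

I slid the gauge up until its plunger was about 10.6 mm in, turned the shaft to its high point (crank about −0.19 rad, plunger about 19.2 mm in), released the crank and handed the job in at about 24 s; no verdict came back.

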